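# Rinse a beaker: invert it on the spray post, free the catch, hold the lever

### The job

Take the steel beaker out of its cradle and set it mouth down over the spray post of the rinser, let go of it, and leave it seated squarely on the drain ring. Then flip the safety catch away from in front of the rinser's lever, well over to the side, and pull the lever all the way towards the robot side. The lever springs back, so finish while still holding it pulled, and leave the other things on the worktop alone.

Things in the scene. Friction and masses are not known exactly. Their poses are not given: they have to be found in the camera images.
- beaker_center (a point): Centre, on the axis and half-way along, of a loose straight-sided stainless steel beaker, 52 mm outside diameter, 85 mm long, wall 3 mm, bottom 4 mm thick, about 90 g. Its z axis runs along the beaker from the closed bottom to the open mouth. It starts lying on its side, axis level, 55 mm above the worktop, in a cradle; its mouth then points along the cradle's +y. Standing mouth down on the drain ring its centre is at z = 0.0875 m.
- cradle: Fixed low grey V-shaped rest, 50 x 75 mm; origin under its middle on the worktop. The beaker lies along its y axis; the V reaches only up to about 39 mm height and 25 mm either side of the axis, so the beaker's sides are free for fingers from above at any place along it.
- post_seat (a point): Point on the rinser's drain ring (a round steel disc of 94 mm diameter, its top at z = 0.045 m) at the foot of the upright steel spray post, which is 54 mm tall, 28 mm in diameter at the foot and 16 mm near its domed top (z = 0.099 m). The beaker goes mouth down over the post. Axes as those of the rinser.
- rinser: Fixed white bench unit 150 (x) x 290 (y) x 35 mm; origin under its middle on the worktop; its -x side faces the robot, z up. Spray post at local y = +85 mm, lever with its catch at local y = -70 mm.
- catch (a joint): Safety catch of the lever, a steel flip blade hinged at its foot about the rinser's x axis (hinge at local y = -70 mm, z = 52 mm). 0 = closed: it stands up in front of the lever (leaning 0.17 rad towards the post) and physically stops the lever. It grows as the top is pushed over sideways, away from the post (to local -y), to 1.72 rad where it lies flat. It moves with very little force; beyond upright (0.17 rad) it tends to fall open by its own weight.
- catch_tab (a point): Middle of the catch's thumb tab, a plate 42 mm long along x, 7 mm thick, 30 mm high that sticks out from the blade towards the robot, 42 mm in front of the lever's axis; hinge 52 mm below it. Moves with the catch; its top reaches 15 mm above this point (about z = 0.118 m when closed).
- lever (a joint): Rinser lever, upright at 0, hinged at its foot about the rinser's y axis. It grows as the top is pulled towards the rinser's -x (the robot side), up to the stop at 0.70 rad. A spring pushes it back to 0: about 2.5 N at the grip at the start of travel, 7.5 N at the end, so pull on until the reading stays near the stop. With the catch closed it moves less than 0.15 rad.
- lever_grip (a point): Middle of the lever's black round grip, 22 mm in diameter and 50 mm tall, 72 mm above the lever's hinge; z = 0.127 m at rest, top of the lever 23 mm higher. Moves with the lever; z axis along the lever.
- lever_hinge (a point): Hinge point of the lever, z = 0.055 m. It lies on the lever and turns with it.
- eye_pads: Bystander: flat sealed pack 55 x 95 x 8 mm; origin under its middle. Leave alone.
- lens_pot: Bystander: low round black screw pot, 66 mm diameter, 33 mm high; origin under its middle. Leave alone.
- drops: Bystander: small eye-drop bottle, 25 mm diameter, 80 mm tall; origin under its middle. Leave alone.

How it is judged:
On the way, in this order (a step that is already met when the one before it is completed fails the run):
1. the beaker stands mouth down over the post on the drain ring, let go of, with the catch still closed (angle between beaker_center's own z axis and vertical above 2.97 rad and horizontal distance between beaker_center and post_seat below 0.014 m and height (world z) of beaker_center below 0.092 m and contact force between the fingers and beaker below 0.1 N and value of joint catch below 0.5 rad), for 0.2 s.
2. the catch is flipped open while the lever is still at rest (value of joint catch above 1.3 rad and value of joint lever below 0.2 rad), for 0.2 s.
At the end, for the whole second after the job is handed in: The fingers hold the lever beyond 0.55 rad (stop at 0.70) with more than 1 N, the catch is open beyond 1.3 rad, and the beaker stands mouth down (within 0.17 rad) over the post, its centre within 14 mm of the post's axis and below z = 0.092 m, not touched by the fingers (value of joint lever above 0.55 rad and contact force between the fingers and lever above 1 N and value of joint catch above 1.3 rad and angle between beaker_center's own z axis and vertical above 2.97 rad and horizontal distance between beaker_center and post_seat below 0.014 m and height (world z) of beaker_center below 0.092 m and contact force between the fingers and beaker below 0.1 N); the arm keeps its last pose, push and grip.
It fails at once if a bystander is moved by more than 25 mm (distance of any of eye_pads, lens_pot, drops from where it was at the start of the episode above 0.025 m).
It also fails if it takes over 69 s, if anything falls off the work surface, if the arm or the gripper's body presses on something with over 40 N, if the wrist force passes 120 N, or if a joint passes its speed limit or range.

### The arm

A 6-joint arm with a two-finger parallel gripper is mounted at the origin on a cart in front of the work surface, level with it; the furniture and walls round the work are solid. World frame = base frame: x ahead of the robot, y to its left, z up, the work surface at z = 0. Lengths are in m, angles in rad, forces in N, time in s.
With the tool pointing down it reaches from about 0.35 to 0.975 m from the base axis. Payload 4.9 kg.
Tool frame: the origin (TCP) lies midway between the tips of the shut fingers; the grasp point (between the pads) lies 19 mm behind it; z points along the fingers, y is the line along which they close (so a half turn about z gives the same grasp; the last joint's range is limited). The gripper opens to 85 mm and grips with 20 to 120 N. Pads are 22 mm wide; open, the fingers measure 114 mm over their backs; the gripper's body (76 mm by 85 mm) begins 54 mm behind the grasp point. The pads swing forward as they close: fully open they stand 13 mm farther back than shut.
Start: joints at [-1.273, 0.053, 1.613, -0, 1.476, -0.119], TCP at [0.253, -0.571, 0.231] pointing down, gripper open.
Joint ranges: [-3.01, 3.01], [-1.01, 2.22], [0.06, 2.58], [-1.02, 4.17], [0.09, 2.62], [-3.14, 3.14]. Speed limits (rad/s): [2.57, 2.57, 3.14, 3.14, 3.14, 3.14].

### API

Orientations are given as a rotation vector (axis times angle).
In Python, from station import ctrl gives the robot as it stands.
- The arm moves only by the shell command python3 -m handwheel 'ROWS' [FORCE]. ROWS is JSON, a list of rows, each an object with "gripper": the gripper command: -1 is fully open, 1 is shut, values between are in proportion; "offset": the shift along the tool's x, y, z in mm, a list of three; "rotation": the turn, a rotation vector about the tool's x, y, z in rad, a list of three. A call has exactly 8 rows; each row is the pose to reach, as a shift and turn from the pose commanded when the call began, along the tool's axes at that moment; what a row does not reach only later rows make up. A row lasts 1/8 s, in which the tool goes at most 62.5 mm and 10.7 degrees, less where a joint would pass 70% of its speed; a pose out of reach is approached as far as the arm can. A call with a gripper value outside its range is refused whole. The fingers move at their own pace and stop on an object; FORCE is the grip in N (left out, the last holds). Time passes only in rows, so rows that repeat a pose let the fingers close, or fill a call up. It gives the time, the measured TCP pose, the force, the opening and the grip force at its end, in the units of the state.
- ctrl.get_obs(): the state, without advancing time (a new reading comes with each control period).
- ctrl.get_image(name): name is "scene" or "top" or "wrist"; returns a dict with "image" (400x640x3 uint8, red, green, blue), "fovy" (degrees; the focal length in pixels is half the picture's height over the tangent of half this angle, whatever the lens; pixels are square), "cx", "cy" (the principal point, pixels), "k1" (the pictures are not rectified: a ray, as slopes to the right and down, at radius r is drawn at 1 + k1 r^2 times it, then the intrinsics apply), "xyz" and "attitude" of the camera in the world. Camera axes: x right, y up, looking along -z (the intrinsics and any distortion apply to the point x, -y, -z); pixel columns grow to the right and rows downward; lengths in m; the calibration is good to about 2 mm. A picture is of the moment at which its call begins. There is no depth.
- ctrl.finish_job(): hands the job in; it is judged then, once.
The state is a dict: "t": time; "q": joint angles; "dq": joint speeds; "effort": joint torques, N m; "tool_pos": TCP position; "tool_rot": TCP orientation; "contact_force": force on the tool from outside, world axes, zero at the start; "wrist_torque": the same for the moment, N m; "opening": finger opening in m; "grip_force": force on a finger pad.
Only numpy, scipy, OpenCV 4.12 (cv2) and the standard library are available. Lean on these libraries where they do the work, as an engineer would, in place of code of your own. Each camera call takes 0.05 s, during which the arm holds its last target. There are 200 camera calls.

## Working session

There is one attempt and no reset: what is moved stays moved. The work goes in short steps, Python scripts to look and compute and a shell command to move; the robot and the scene stay as the last step left them, time stands still between calls to the robot, and variables do not carry over. Pictures are saved under pics/ and viewed, at most 12 in all, crops included, and the job is handed in when it is done.

```bash
ls; mkdir -p pics; cat > h.py <<'E'
import numpy as np, cv2, json
from scipy.spatial.transform import Rotation as R
from scipy.optimize import least_squares
from station import ctrl
def snap(name,tag):
    d=ctrl.get_image(name); im=np.array(d.pop("image")); cv2.imwrite(f"pics/{tag}.png",im[:,:,::-1])
    d={k:(np.asarray(v).tolist()) for k,v in d.items()}; json.dump(d,open(f"pics/{tag}.json","w")); return im,d
def cam(tag): return json.load(open(f"pics/{tag}.json"))
def att(d):
    a=np.array(d["attitude"],float)
    return a if a.shape==(3,3) else (R.from_rotvec(a).as_matrix() if a.size==3 else R.from_quat(a).as_matrix())
def K(d): f=200/np.tan(np.radians(d["fovy"])/2); return np.array([[f,0,d["cx"]],[0,f,d["cy"]],[0,0,1.]]),np.array([d["k1"],0,0,0,0.])
F=np.diag([1,-1,-1.])
def proj(d,P):
    P=np.atleast_2d(P).astype(float); k,c=K(d); M=F@att(d).T
    r=cv2.Rodrigues(M)[0]; t=-M@np.array(d["xyz"]); return cv2.projectPoints(P,r,t,k,c)[0].reshape(-1,2)
def ray(d,uv):
    k,c=K(d); n=cv2.undistortPoints(np.array([[uv]],float),k,c).ravel()
    v=att(d)@F@np.array([n[0],n[1],1]); return np.array(d["xyz"]),v/np.linalg.norm(v)
def atz(d,uv,z): o,v=ray(d,uv); return o+v*(z-o[2])/v[2]
def tri(obs):
    A=np.zeros((3,3));b=np.zeros(3);L=[ray(d,uv) for d,uv in obs]
    for o,v in L: M=np.eye(3)-np.outer(v,v);A+=M;b+=M@o
    p=np.linalg.solve(A,b); return p,[np.linalg.norm(np.cross(p-o,v)) for o,v in L]
E
python3 - <<'E'
from h import *
for n in("scene","top","wrist"):
    im,d=snap(n,n+"0"); print(n,d)
print(ctrl.get_obs())
a=cv2.imread("pics/scene0.png");b=cv2.imread("pics/top0.png")
E
```

```text
pics
scene {'fovy': 55.71624831585081, 'cx': 318.88497067004863, 'cy': 197.21843005707734, 'k1': 0.00621607772408154, 'xyz': [0.2123605444171024, 0.7193221056466148, 0.5641189775137645], 'attitude': [0.3480676906255295, -1.2824016681235757, -2.3193928882463095]}
top {'fovy': 49.875337490870635, 'cx': 314.091939058451, 'cy': 201.36628028446063, 'k1': -0.06550052982220875, 'xyz': [0.4871512737923018, 0.10126050998836988, 0.9333424568157406], 'attitude': [0.08828545874909365, -0.08343416722619444, -1.578503820314889]}
wrist {'fovy': 68.50085076910433, 'cx': 321.3923191168335, 'cy': 204.9543231883312, 'k1': 0.015757580086754448, 'xyz': [0.3234286524546037, -0.5391158654520442, 0.37272326381251036], 'attitude': [-0.2712455538506596, 0.1790106487882509, -1.1425469992476591]}
{'t': 0.15, 'q': array([-1.27301666e+00,  5.32518137e-02,  1.61397512e+00, -1.48843629e-05,
        1.47602788e+00, -1.19020374e-01]), 'dq': array([ 0.00144392, -0.00263619, -0.00188412, -0.00063958,  0.00058068,
       -0.00110133]), 'effort': array([-1.82867220e-04, -3.94245136e+01, -3.70720375e+01, -1.43760049e-04,
        4.65743200e-03,  2.16233235e-05]), 'tool_pos': array([ 0.25286202, -0.57102502,  0.23031863]), 'tool_rot': array([-3.07199974e+00, -6.49639125e-01,  2.56097902e-04]), 'contact_force': array([-1.25735524, -0.60090672,  0.28028601]), 'wrist_torque': array([-0.02969116, -0.02510331,  0.02197985]), 'grip_force': 0.0, 'opening': 0.08549318079848263}
```

View pics/top0.png

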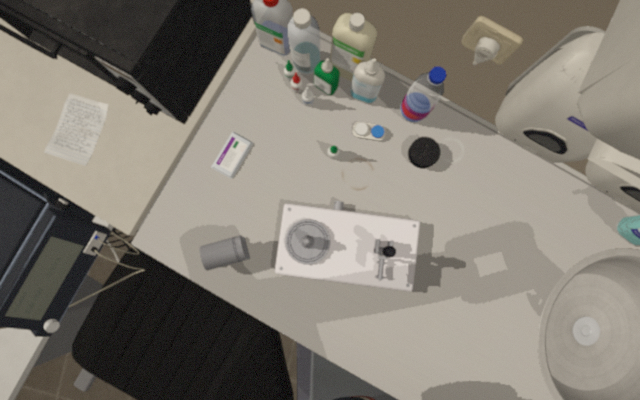

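View pics/scene0.png

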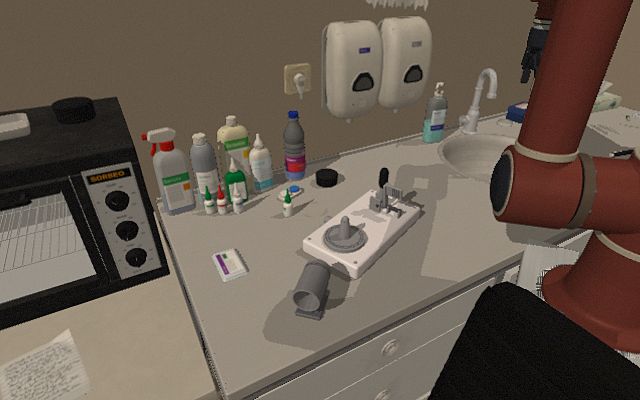

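The top view shows the beaker at (224,252), the post at (308,241) and the lever at (389,251). In the scene view the beaker's mouth is at (308,298), the post at (345,225) and the lever at (383,177). Next I enlarge both.

```bash
python3 - <<'E'
import cv2,numpy as np
t=cv2.imread("pics/top0.png")[190:300,190:430];s=cv2.imread("pics/scene0.png")[160:330,280:440]
cv2.imwrite("pics/c1.png",cv2.resize(t,(792,363),interpolation=cv2.INTER_CUBIC))
cv2.imwrite("pics/c2.png",cv2.resize(s,None,fx=3.5,fy=3.5,interpolation=cv2.INTER_CUBIC))
E
```

```text
(no output)
```

View pics/c1.png

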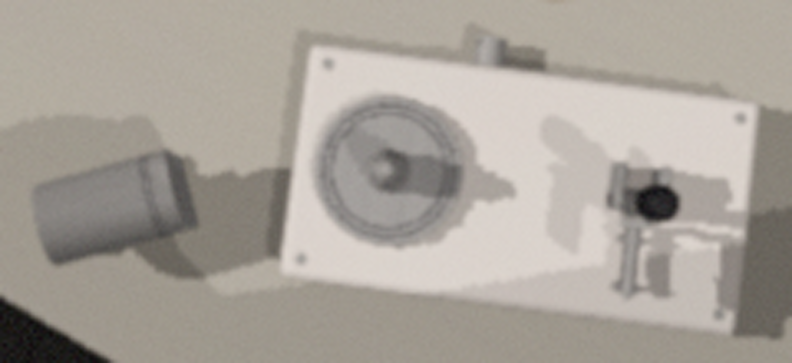

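View pics/c2.png

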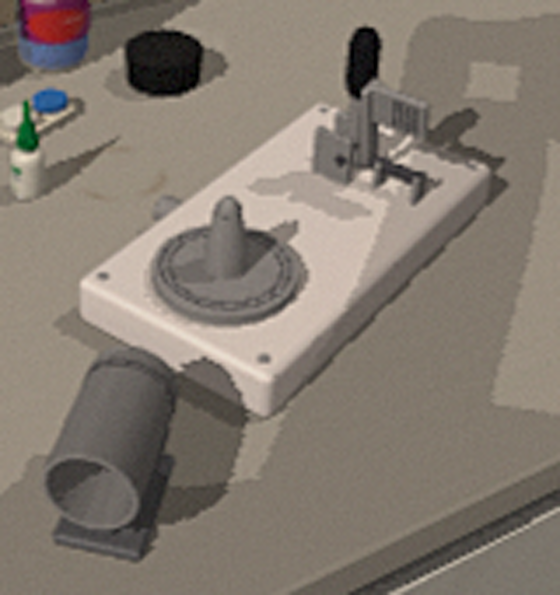

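The enlarged crops give these readings:
- **Top crop:** mouth edge (35,187)–(58,264), bottom edge (168,150)–(198,228), post tip (388,168), lever top (657,202), tab (630,262).
- **Scene crop:** mouth centre (93,492), post tip (229,205), ring centre (227,270), lever top (365,30), tab (398,110).

```bash
cat > m.py <<'E'
from h import *
T=cam("top0");S=cam("scene0")
t=lambda u,v:(190+u/3.3,190+v/3.3); s=lambda u,v:(280+u/3.5,160+v/3.5)
E
python3 - <<'E'
from m import *
np.set_printoptions(precision=4,suppress=True)
for n,a,b in [("mouth",t(46.5,225.5),s(93,492)),("posttip",t(388,168),s(229,203)),("ringc",t(389.5,169),s(227,270)),("levertop",t(657,202),s(365,30)),("tab",t(630,262),s(398,110))]:
    print(n,*tri([(T,a),(S,b)]))
C=[atz(T,t(*p),.035)[:2] for p in [(313,45),(757,103),(735,333),(283,272)]]; C=np.array(C);print(C,C.mean(0))
E4=np.array([atz(T,t(*p),.055)[:2] for p in [(35,187),(58,264),(198,228),(168,150)]]);print(E4,E4.mean(0))
d=E4[:2].mean(0)-E4[2:].mean(0);print(np.linalg.norm(d),np.degrees(np.arctan2(d[1],d[0])))
# rinser fit
def w(p,l): c,s_=np.cos(p[2]),np.sin(p[2]); l=np.array(l,float); return np.array([p[0]+c*l[0]-s_*l[1],p[1]+s_*l[0]+c*l[1],l[2]])
loc=[(75,145,35),(75,-145,35),(-75,-145,35),(-75,145,35),(0,85,99),(0,-70,150)]
To=[(313,45),(757,103),(735,333),(283,272),(388,168),(657,202)]
So=[None,(320,103),(492,175),(262,385),(229,203),(365,30)]
def f(p):
    r=[]
    for l,a,b in zip(loc,To,So):
        P=w(p,np.array(l)/1000); r+=list(proj(T,P)[0]-t(*a))
        if b: r+=list(proj(S,P)[0]-s(*b))
    return r
q=least_squares(f,[.5,.1,-.1],loss="soft_l1");print(q.x,np.round(q.fun if 0 else f(q.x),1))
for n,l in [("post",(0,85,45)),("lever",(0,-70,127)),("tab",(-42,-70+9,103))]: print(n,w(q.x,np.array(l)/1000))
for n,pix,z in [("drops",(333,150),.08),("pot",(424,152),.033),("pads",(231,155),.008)]: print(n,atz(T,pix,z))
E
```

```text
mouth [0.4684 0.3283 0.0557] [np.float64(0.0005553123689846466), np.float64(0.0005553123689845953)]
posttip [0.5018 0.1168 0.0926] [np.float64(0.00015803992444891906), np.float64(0.00015803992444873887)]
ringc [0.5016 0.1166 0.0405] [np.float64(0.0007020647476075405), np.float64(0.0007020647476074868)]
levertop [ 0.4801 -0.032   0.1512] [np.float64(0.0007936699281696345), np.float64(0.0007936699281696224)]
tab [ 0.4465 -0.0229  0.104 ] [np.float64(0.0005224440224723524), np.float64(0.0005224440224723093)]
[[ 0.5814  0.1651]
 [ 0.5417 -0.1169]
 [ 0.3976 -0.0984]
 [ 0.4385  0.1843]] [0.4898 0.0335]
[[0.4926 0.3363]
 [0.4452 0.3213]
 [0.4668 0.2348]
 [0.5148 0.2536]] [0.4798 0.2865]
0.08737291819839016 104.53041209681392
[ 0.4899  0.0354 -0.1463] [-1.4 -1.8  1.  -0.6 -0.7 -1.5 -0.6  1.5  0.6 -2.8 -2.7  0.8  1.4 -1.2
 -1.4 -0.2 -0.7 -1.9  1.1  0.6  0.1  0.2]
post [0.5023 0.1195 0.045 ]
lever [ 0.4797 -0.0339  0.127 ]
tab [ 0.4394 -0.0188  0.103 ]
drops [0.6849 0.0642 0.08  ]
pot [ 0.69   -0.1328  0.033 ]
pads [0.6929 0.2854 0.008 ]
```

```bash
cat >> m.py <<'E'
np.set_printoptions(precision=3,suppress=True)
def Rt(yaw_x,tilt):  # tool x heading (deg) when pointing down, then tilt about tool y (deg)
    c,s_=np.cos(np.radians(yaw_x)),np.sin(np.radians(yaw_x))
    return R.from_matrix(np.array([[c,s_,0],[s_,-c,0],[0,0,-1.]]))*R.from_rotvec([0,np.radians(tilt),0])
def go(pos,Rg):
    o=ctrl.get_obs(); Rc=R.from_rotvec(o["tool_rot"])
    print("offset",1000*Rc.inv().apply(np.array(pos)-o["tool_pos"]),"rot",(Rc.inv()*Rg).as_rotvec(),"t",o["t"],"q",o["q"])
m=np.array([np.cos(np.radians(104.5)),np.sin(np.radians(104.5)),0]); BC=np.array([.4795,.2867,.055])
Rg=Rt(104.5,33); zg=Rg.as_matrix()[:,2]; TG=BC-.008*m+.020*zg
E
python3 - <<'E'
from m import *
go([.37,-.12,.35],Rt(80,0)); print(TG,zg, TG-.12*zg)
E
```

```text
offset [ 289.723 -365.187 -119.025] rot [-0.001 -0.001 -0.979] t 0.15 q [-1.273  0.053  1.614 -0.     1.476 -0.119]
[0.479 0.29  0.038] [-0.136  0.527 -0.839] [0.495 0.226 0.139]
```

```bash
python3 -m handwheel '[{"gripper":-1,"offset":[20,-20,-60],"rotation":[0,0,-0.1]},{"gripper":-1,"offset":[55,-60,-95],"rotation":[0,0,-0.2]},{"gripper":-1,"offset":[90,-105,-119],"rotation":[0,0,-0.35]},{"gripper":-1,"offset":[130,-155,-119],"rotation":[0,0,-0.5]},{"gripper":-1,"offset":[170,-205,-119],"rotation":[0,0,-0.65]},{"gripper":-1,"offset":[210,-255,-119],"rotation":[0,0,-0.8]},{"gripper":-1,"offset":[250,-310,-119],"rotation":[0,0,-0.9]},{"gripper":-1,"offset":[290,-360,-119],"rotation":[0,0,-0.98]}]' 40
python3 - <<'E'
from m import *
go(TG-.15*zg,Rg)
E
```

```text
t: 1.15
tool_pos: [0.3686, -0.1375, 0.3501]
tool_rot: [2.404, 2.022, 0.001]
contact_force: [1.4, 0.2, -0.2]
opening: 0.0855
grip_force: 0.0
offset [365.142  69.053 186.089] rot [ 0.123  0.567 -0.413] t 1.15 q [-0.547 -0.571  1.933  0.     1.779 -0.375]
```

```bash
python3 -m handwheel '[{"gripper":-1,"offset":[50,9,20],"rotation":[0.015,0.07,-0.05]},{"gripper":-1,"offset":[100,18,40],"rotation":[0.03,0.15,-0.1]},{"gripper":-1,"offset":[150,28,65],"rotation":[0.045,0.22,-0.15]},{"gripper":-1,"offset":[200,38,90],"rotation":[0.06,0.3,-0.2]},{"gripper":-1,"offset":[250,48,120],"rotation":[0.08,0.38,-0.26]},{"gripper":-1,"offset":[300,57,150],"rotation":[0.1,0.46,-0.32]},{"gripper":-1,"offset":[350,66,180],"rotation":[0.12,0.54,-0.4]},{"gripper":-1,"offset":[350,66,180],"rotation":[0.123,0.567,-0.413]}]'
python3 - <<'E'
from m import *
go(TG-.15*zg,Rg); snap("wrist","w1")
print(proj(cam("w1"),[BC,BC+.0425*m,BC-.0425*m,[.5023,.1195,.099]]))
go(TG,Rg)
E
```

```text
t: 2.15
tool_pos: [0.492, 0.1956, 0.1658]
tool_rot: [-1.616, -2.086, -0.472]
contact_force: [-0.7, -0.2, 0.1]
opening: 0.0854
grip_force: 0.0
offset [ 9.539 10.712  8.258] rot [-0.008 -0.003 -0.003] t 2.15 q [-0.049 -0.067  1.924  0.549  1.499 -0.402]
[[333.678 177.885]
 [333.368 138.997]
 [334.021 219.901]
 [308.903 383.605]]
offset [  9.478  10.875 160.66 ] rot [-0.005 -0.002 -0.003] t 2.2 q [-0.052 -0.07   1.923  0.548  1.5   -0.403]
```

View pics/w1.png

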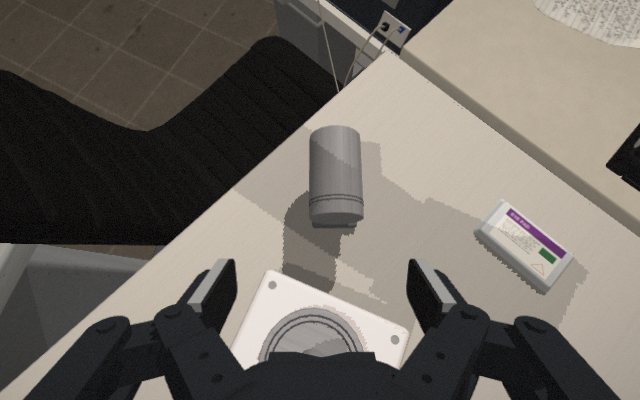

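The wrist view shows the beaker spanning (310–362, 127–225), which matches the predicted centre (334,178). I'll raise the tilt to 42° to leave wrist range for the flip, then go down.

```bash
sed -i 's/^Rg=.*/Rg=Rt(104.5,42); zg=Rg.as_matrix()[:,2]; TG=BC-.009*m+.020*zg/' m.py; python3 - <<'E'
from m import *
go(TG-.08*zg,Rg);go(TG,Rg)
E
```

```text
offset [-0.556 10.511 80.83 ] rot [-0.005  0.155 -0.003] t 2.2 q [-0.052 -0.07   1.923  0.548  1.5   -0.403]
offset [ 11.77   10.864 159.874] rot [-0.005  0.155 -0.003] t 2.2 q [-0.052 -0.07   1.923  0.548  1.5   -0.403]
```

```bash
python3 -m handwheel '[{"gripper":-1,"offset":[0,10.5,20],"rotation":[-0.005,0.155,-0.003]},{"gripper":-1,"offset":[0,10.5,50],"rotation":[-0.005,0.155,-0.003]},{"gripper":-1,"offset":[0,10.5,80],"rotation":[-0.005,0.155,-0.003]},{"gripper":-1,"offset":[4,10.5,105],"rotation":[-0.005,0.155,-0.003]},{"gripper":-1,"offset":[7,10.5,130],"rotation":[-0.005,0.155,-0.003]},{"gripper":-1,"offset":[9,10.5,143],"rotation":[-0.005,0.155,-0.003]},{"gripper":-1,"offset":[10,10.5,148],"rotation":[-0.005,0.155,-0.003]},{"gripper":-1,"offset":[10,10.5,148],"rotation":[-0.005,0.155,-0.003]}]'
python3 - <<'E'
from m import *
go(TG,Rg)
E
```

```text
t: 3.2
tool_pos: [0.4829, 0.2824, 0.0524]
tool_rot: [-1.533, -1.98, -0.594]
contact_force: [0.5, -0.3, 0.3]
opening: 0.0853
grip_force: 0.0
offset [-1.153 -2.348 15.39 ] rot [0.007 0.002 0.002] t 3.2 q [ 0.051  0.145  1.974  0.751  1.288 -0.52 ]
```

```bash
python3 -m handwheel '[{"gripper":-1,"offset":[-1,-2,8],"rotation":[0.007,0.002,0.002]},{"gripper":-1,"offset":[-1,-2,14],"rotation":[0.007,0.002,0.002]},{"gripper":-1,"offset":[-1,-2,14],"rotation":[0.007,0.002,0.002]},{"gripper":0,"offset":[-1,-2,14],"rotation":[0.007,0.002,0.002]},{"gripper":1,"offset":[-1,-2,14],"rotation":[0.007,0.002,0.002]},{"gripper":1,"offset":[-1,-2,14],"rotation":[0.007,0.002,0.002]},{"gripper":1,"offset":[-1,-2,14],"rotation":[0.007,0.002,0.002]},{"gripper":1,"offset":[-1,-2,14],"rotation":[0.007,0.002,0.002]}]' 40
python3 - <<'E'
from m import *
go(TG,Rg);go(TG+[0,0,.14],Rg)
E
```

```text
t: 4.2
tool_pos: [0.4801, 0.2905, 0.0416]
tool_rot: [-1.531, -1.977, -0.59]
contact_force: [5.2, -1.1, 2.6]
opening: 0.0502
grip_force: 47.7
offset [-0.311 -1.575  1.669] rot [0.002 0.001 0.001] t 4.2 q [ 0.066  0.165  1.975  0.76   1.268 -0.523]
offset [  93.305   -1.275 -102.427] rot [0.002 0.001 0.001] t 4.2 q [ 0.066  0.165  1.975  0.76   1.268 -0.523]
```

```bash
python3 -m handwheel '[{"gripper":1,"offset":[20,0,-22],"rotation":[0,0,0]},{"gripper":1,"offset":[47,0,-52],"rotation":[0,0,0]},{"gripper":1,"offset":[74,0,-82],"rotation":[0,0,0]},{"gripper":1,"offset":[93,0,-102],"rotation":[0,0,0]},{"gripper":1,"offset":[107,0,-118],"rotation":[0,0,0]},{"gripper":1,"offset":[107,0,-118],"rotation":[0,0,0]},{"gripper":1,"offset":[107,0,-118],"rotation":[0,0,0]},{"gripper":1,"offset":[107,0,-118],"rotation":[0,0,0]}]'
cat >> m.py <<'E'
# beaker centre in tool frame, from grasp readings
GP=np.array([.4801,.2905,.0416]); GR=R.from_rotvec([-1.531,-1.977,-.590]); BT=GR.inv().apply(BC-GP); BT[1]=0
mT=GR.inv().apply(m)   # mouth direction in tool frame
def place(c,yaw):       # TCP pose putting beaker centre at c, mouth down
    al,_=R.align_vectors([[0,0,-1.],GR.as_matrix()[:,1]*0+np.array([np.sin(np.radians(yaw)),-np.cos(np.radians(yaw)),0])],[mT,[0,1.,0]],weights=[1e6,1])
    return np.array(c)-al.apply(BT),al
E
python3 - <<'E'
from m import *
print(BT,mT)
for yaw in (104.5,125): 
  p,r=place([.5023,.1195,.19],yaw); print(p,r.as_matrix()); go(p,r)
p,r=place([.5023,.23,.20],115);go(p,r)
E
```

```text
t: 5.2
tool_pos: [0.4774, 0.291, 0.1979]
tool_rot: [-1.53, -1.973, -0.582]
contact_force: [0.2, -0.7, -0.8]
opening: 0.0499
grip_force: 47.3
[ 0.006  0.    -0.012] [ 0.744 -0.001  0.669]
[0.506 0.107 0.186] [[-0.167  0.968  0.187]
 [ 0.648  0.25  -0.72 ]
 [-0.744  0.001 -0.669]]
offset [-145.65   -18.918 -115.658] rot [-0.006 -1.572  0.001] t 5.2 q [ 0.068 -0.069  1.915  0.72   1.491 -0.317]
[0.51  0.109 0.186] [[-0.383  0.819  0.427]
 [ 0.548  0.574 -0.609]
 [-0.744  0.001 -0.669]]
offset [-145.006  -14.224 -115.108] rot [-0.027 -1.554 -0.396] t 5.2 q [ 0.068 -0.069  1.915  0.72   1.491 -0.317]
offset [-59.223  11.21  -51.454] rot [-0.017 -1.567 -0.202] t 5.2 q [ 0.068 -0.069  1.915  0.72   1.491 -0.317]
```

```bash
python3 -m handwheel '[{"gripper":1,"offset":[-8,2,-10],"rotation":[0,-0.17,-0.02]},{"gripper":1,"offset":[-16,3,-20],"rotation":[0,-0.35,-0.04]},{"gripper":1,"offset":[-25,5,-28],"rotation":[0,-0.53,-0.07]},{"gripper":1,"offset":[-34,7,-35],"rotation":[0,-0.71,-0.09]},{"gripper":1,"offset":[-42,8,-42],"rotation":[0,-0.89,-0.11]},{"gripper":1,"offset":[-50,9,-47],"rotation":[0,-1.07,-0.14]},{"gripper":1,"offset":[-56,10,-50],"rotation":[-0.01,-1.25,-0.16]},{"gripper":1,"offset":[-59,11,-51],"rotation":[-0.01,-1.43,-0.18]}]'
python3 - <<'E'
from m import *
p,r=place([.5023,.1195,.19],115); go(p,r)
p,r=place([.5023,.1195,.19],135); go(p,r)
E
```

```text
t: 6.2
tool_pos: [0.5083, 0.2185, 0.1977]
tool_rot: [1.365, 2.094, -0.492]
contact_force: [0.1, -1.1, -1.6]
opening: 0.0497
grip_force: 47.2
offset [-70.126 -45.601  74.054] rot [-0.006 -0.132 -0.018] t 6.2 q [ 0.596  0.025  1.814 -0.699  1.472  0.314]
offset [-69.421 -41.032  73.511] rot [-0.25  -0.129 -0.269] t 6.2 q [ 0.596  0.025  1.814 -0.699  1.472  0.314]
```

```bash
python3 -m handwheel '[{"gripper":1,"offset":[-8,-5,8],"rotation":[-0.001,-0.03,0]},{"gripper":1,"offset":[-20,-13,21],"rotation":[-0.002,-0.06,-0.01]},{"gripper":1,"offset":[-35,-23,37],"rotation":[-0.003,-0.09,-0.01]},{"gripper":1,"offset":[-50,-32,53],"rotation":[-0.005,-0.11,-0.015]},{"gripper":1,"offset":[-62,-40,66],"rotation":[-0.006,-0.13,-0.018]},{"gripper":1,"offset":[-70,-45,74],"rotation":[-0.006,-0.132,-0.018]},{"gripper":1,"offset":[-70,-45,74],"rotation":[-0.006,-0.132,-0.018]},{"gripper":1,"offset":[-70,-45,74],"rotation":[-0.006,-0.132,-0.018]}]'
python3 - <<'E'
from m import *
p,r=place([.5023,.1195,.19],115); go(p,r)
a,_=snap("scene","s2");b,_=snap("top","t2")
o=ctrl.get_obs();Rc=R.from_rotvec(o["tool_rot"]);c=o["tool_pos"]+Rc.apply(BT);ax=Rc.apply(mT);print(c,ax)
B=lambda P,n:print(n,proj(cam("s2"),P),proj(cam("t2"),P))
B([c+ax*.0425,c-ax*.0425,[.5023,.1195,.099]],"mouth,bottom,posttip")
A=cv2.resize(a[100:290,280:430],None,fx=3,fy=3,interpolation=cv2.INTER_CUBIC);C=cv2.resize(b[180:300,250:380],None,fx=2.8,fy=2.8,interpolation=cv2.INTER_CUBIC)
W=np.zeros((570,450+364,3),np.uint8);W[:570,:450]=A;W[:336,450:]=C;W=W[:,:800];cv2.imwrite("pics/c3.png",W[:,:,::-1])
E
```

```text
t: 7.2
tool_pos: [0.509, 0.108, 0.1868]
tool_rot: [1.28, 2.004, -0.562]
contact_force: [0.6, -0.6, -0.8]
opening: 0.0495
grip_force: 47.2
offset [ 0.188 -1.225  0.312] rot [ 0.001 -0.005 -0.002] t 7.2 q [ 0.467 -0.087  1.988 -0.855  1.371  0.27 ]
[0.503 0.12  0.19 ] [-0.001  0.005 -1.   ]
mouth,bottom,posttip [[344.927 196.897]
 [346.737 159.889]
 [344.69  216.117]] [[304.94  239.645]
 [303.925 238.547]
 [306.136 240.69 ]]
```

View pics/c3.png

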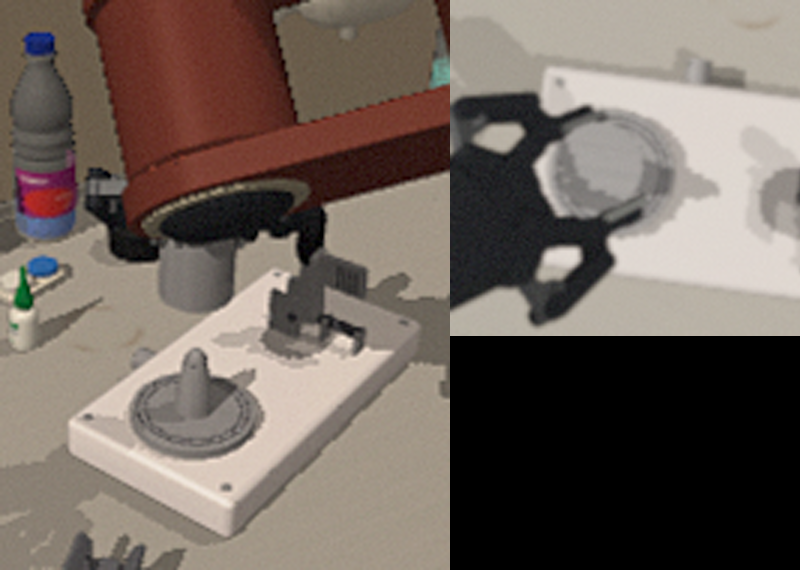

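The beaker is held mouth down at the expected spot. Its rim centre is at about (196,296) in the left crop, directly above the post tip at (197,352), with lateral error about 2 mm. Lowering next.

```bash
python3 - <<'E'
from m import *
for z in(.19,.12,.0925,.0865):
    p,r=place([.5022,.1185,z],115); go(p,r)
E
```

```text
offset [-0.648 -1.839  1.066] rot [ 0.001 -0.005 -0.001] t 7.3 q [ 0.467 -0.087  1.987 -0.855  1.371  0.27 ]
offset [51.16  -2.043 48.139] rot [ 0.001 -0.005 -0.001] t 7.3 q [ 0.467 -0.087  1.987 -0.855  1.371  0.27 ]
offset [71.513 -2.123 66.632] rot [ 0.001 -0.005 -0.001] t 7.3 q [ 0.467 -0.087  1.987 -0.855  1.371  0.27 ]
offset [75.954 -2.141 70.667] rot [ 0.001 -0.005 -0.001] t 7.3 q [ 0.467 -0.087  1.987 -0.855  1.371  0.27 ]
```

```bash
python3 -m handwheel '[{"gripper":1,"offset":[12,-2,12],"rotation":[0.001,-0.005,-0.001]},{"gripper":1,"offset":[25,-2,24],"rotation":[0.001,-0.005,-0.001]},{"gripper":1,"offset":[38,-2,36],"rotation":[0.001,-0.005,-0.001]},{"gripper":1,"offset":[51,-2,48],"rotation":[0.001,-0.005,-0.001]},{"gripper":1,"offset":[61,-2,57],"rotation":[0.001,-0.005,-0.001]},{"gripper":1,"offset":[68,-2,63],"rotation":[0.001,-0.005,-0.001]},{"gripper":1,"offset":[70,-2,65],"rotation":[0.001,-0.005,-0.001]},{"gripper":1,"offset":[70,-2,65],"rotation":[0.001,-0.005,-0.001]}]'
python3 - <<'E'
from m import *
p,r=place([.5022,.1185,.0875],115); go(p,r)
E
```

```text
t: 8.3
tool_pos: [0.5078, 0.106, 0.0911]
tool_rot: [1.277, 2.001, -0.567]
contact_force: [-0.7, 0.6, -1.7]
opening: 0.0502
grip_force: 47.2
offset [5.492 0.223 4.596] rot [-0.     0.    -0.001] t 8.3 q [ 0.466  0.059  2.031 -0.899  1.253  0.42 ]
```

```bash
python3 -m handwheel '[{"gripper":1,"offset":[1.5,0,1.3],"rotation":[0,0,0]},{"gripper":1,"offset":[3,0,2.6],"rotation":[0,0,0]},{"gripper":1,"offset":[4.5,0,4],"rotation":[0,0,0]},{"gripper":1,"offset":[5.5,0,5],"rotation":[0,0,0]},{"gripper":1,"offset":[6,0,5.3],"rotation":[0,0,0]},{"gripper":1,"offset":[6,0,5.3],"rotation":[0,0,0]},{"gripper":1,"offset":[6,0,5.3],"rotation":[0,0,0]},{"gripper":1,"offset":[6,0,5.3],"rotation":[0,0,0]}]'
python3 - <<'E'
from m import *
p,r=place([.5022,.1185,.0875],115); go(p,r)
E
```

```text
t: 9.3
tool_pos: [0.5079, 0.1059, 0.0846]
tool_rot: [1.277, 1.998, -0.569]
contact_force: [-4.6, 0.3, 6.7]
opening: 0.0503
grip_force: 48.1
offset [0.818 0.139 0.096] rot [-0.001  0.003 -0.002] t 9.3 q [ 0.467  0.073  2.031 -0.904  1.246  0.433]
```

```bash
python3 -m handwheel '[{"gripper":-1,"offset":[-0.7,0,-0.6],"rotation":[0,0,0]},{"gripper":-1,"offset":[-0.7,0,-0.6],"rotation":[0,0,0]},{"gripper":-1,"offset":[-0.7,0,-0.6],"rotation":[0,0,0]},{"gripper":-1,"offset":[-0.7,0,-0.6],"rotation":[0,0,0]},{"gripper":-1,"offset":[0,0,-15],"rotation":[0,0,0]},{"gripper":-1,"offset":[0,0,-45],"rotation":[0,0,0]},{"gripper":-1,"offset":[0,0,-85],"rotation":[0,0,0]},{"gripper":-1,"offset":[0,0,-130],"rotation":[0,0,0]}]'
python3 - <<'E'
from m import *
a,_=snap("scene","s3");b,_=snap("top","t3")
B=lambda P,n:print(n,proj(cam("s3"),P),proj(cam("t3"),P))
B([[.502,.1185,.045],[.502,.1185,.13]],"mouth,bottom")
A=cv2.resize(a[120:290,290:430],None,fx=3.2,fy=3.2,interpolation=cv2.INTER_CUBIC);C=cv2.resize(b[200:300,270:420],None,fx=2.3,fy=2.3,interpolation=cv2.INTER_CUBIC)
W=np.zeros((A.shape[0],800,3),np.uint8);W[:,:448]=A;W[:230,450:795]=C;cv2.imwrite("pics/c4.png",W[:,:,::-1])
go([.45,.1,.25],Rt(90,0))
E
```

```text
t: 10.3
tool_pos: [0.4658, 0.1947, 0.1709]
tool_rot: [1.277, 2.001, -0.568]
contact_force: [1.8, 0.7, -0.5]
opening: 0.0853
grip_force: 0.0
mouth,bottom [[344.066 235.907]
 [345.616 203.807]] [[307.2   241.304]
 [306.308 240.547]]
offset [-110.537  -57.048    8.993] rot [0.192 0.821 0.41 ] t 10.4 q [ 0.656 -0.009  1.936 -0.818  1.481  0.414]
```

View pics/c4.png

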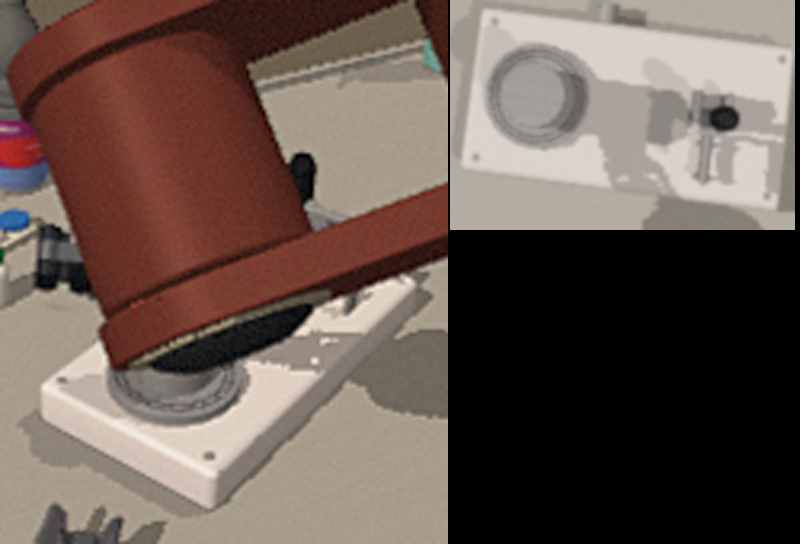

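In the top crop the beaker (540,95) stands concentric on the ring (537,95), and it is flat in the scene view. Next is the catch, with shut fingers pointing down.

```bash
cat >> m.py <<'E'
RP=(.4899,.0346,-.1463)
def L(x,y,z): c,s_=np.cos(RP[2]),np.sin(RP[2]); return np.array([RP[0]+(c*x-s_*y)/1000,RP[1]+(s_*x+c*y)/1000,z/1000])
RD=Rt(171.6,0)
E
python3 - <<'E'
from m import *
o=ctrl.get_obs(); go(o["tool_pos"]+[0,0,.1],R.from_rotvec(o["tool_rot"])); go(L(-50,-15,260),RD)
E
```

```text
offset [-74.253   0.893 -66.975] rot [0. 0. 0.] t 10.4 q [ 0.656 -0.009  1.936 -0.818  1.481  0.414]
offset [-159.108  -98.629   47.358] rot [-0.404  0.771 -0.928] t 10.4 q [ 0.656 -0.009  1.936 -0.818  1.481  0.414]
```

```bash
python3 -m handwheel '[{"gripper":-1,"offset":[-35,0,-32],"rotation":[0,0,0]},{"gripper":-1,"offset":[-74,0,-67],"rotation":[-0.05,0.1,-0.12]},{"gripper":0,"offset":[-90,-15,-50],"rotation":[-0.1,0.2,-0.24]},{"gripper":1,"offset":[-105,-35,-30],"rotation":[-0.16,0.3,-0.37]},{"gripper":1,"offset":[-120,-55,-10],"rotation":[-0.22,0.42,-0.5]},{"gripper":1,"offset":[-135,-75,15],"rotation":[-0.28,0.53,-0.64]},{"gripper":1,"offset":[-150,-90,35],"rotation":[-0.34,0.65,-0.78]},{"gripper":1,"offset":[-159,-98,47],"rotation":[-0.4,0.77,-0.92]}]'
python3 - <<'E'
from m import *
go(L(-50,-15,180),RD)
E
```

```text
t: 11.4
tool_pos: [0.4365, 0.0229, 0.2565]
tool_rot: [0.323, 3.089, -0.048]
contact_force: [0.9, 0.1, -1.2]
opening: 0.0002
grip_force: 0.0
offset [ 2.089  6.432 76.305] rot [-0.028  0.038 -0.062] t 11.4 q [-0.098 -0.46   2.012 -0.031  1.554 -1.461]
```

```bash
python3 -m handwheel '[{"gripper":1,"offset":[1,3,20],"rotation":[-0.028,0.038,-0.062]},{"gripper":1,"offset":[2,6,45],"rotation":[-0.028,0.038,-0.062]},{"gripper":1,"offset":[2,6,70],"rotation":[-0.028,0.038,-0.062]},{"gripper":1,"offset":[2,6,76],"rotation":[-0.028,0.038,-0.062]},{"gripper":1,"offset":[2,6,76],"rotation":[-0.028,0.038,-0.062]},{"gripper":1,"offset":[2,6,76],"rotation":[-0.028,0.038,-0.062]},{"gripper":1,"offset":[2,6,76],"rotation":[-0.028,0.038,-0.062]},{"gripper":1,"offset":[2,6,76],"rotation":[-0.028,0.038,-0.062]}]'
python3 - <<'E'
from m import *
go(L(-50,-15,90),RD);go(L(-50,-115,90),RD)
a,d=snap("wrist","w4");print(proj(d,[L(-42,-61,103),L(0,-70,150)]))
E
```

```text
t: 12.4
tool_pos: [0.4395, 0.0276, 0.181]
tool_rot: [0.234, 3.13, -0.005]
contact_force: [0.9, -0.2, 0.0]
opening: 0.0001
grip_force: 0.0
offset [ 1.485 -0.513 91.028] rot [-0.003  0.003 -0.003] t 12.4 q [-0.105 -0.383  2.082 -0.003  1.439 -1.526]
offset [   1.172 -100.512   91.301] rot [-0.003  0.003 -0.003] t 12.4 q [-0.105 -0.383  2.082 -0.003  1.439 -1.526]
[[262.409 222.228]
 [240.051 303.441]]
```

View pics/w4.png

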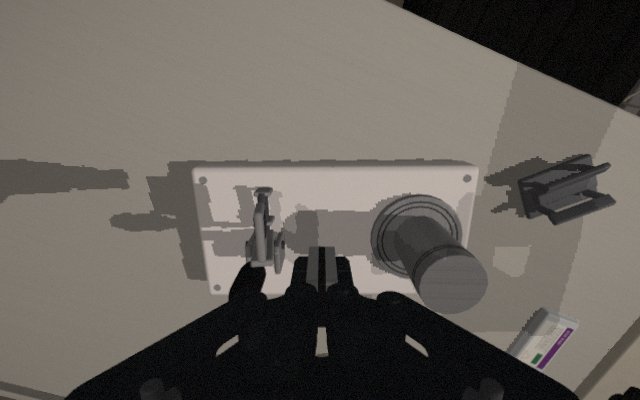

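The wrist view shows the beaker seated on its ring. The catch tab is at (262,215) and the lever behind it at (245,290), both as predicted. I go down beside the tab and push it over.

```bash
python3 -m handwheel '[{"gripper":1,"offset":[1,0,30],"rotation":[0,0,0]},{"gripper":1,"offset":[1,0,65],"rotation":[0,0,0]},{"gripper":1,"offset":[1,0,88],"rotation":[0,0,0]},{"gripper":1,"offset":[1,-15,88],"rotation":[0,0,0]},{"gripper":1,"offset":[1,-35,88],"rotation":[0,0,0]},{"gripper":1,"offset":[1,-55,88],"rotation":[0,0,0]},{"gripper":1,"offset":[1,-75,88],"rotation":[0,0,0]},{"gripper":1,"offset":[1,-95,88],"rotation":[0,0,0]}]'
python3 - <<'E'
from m import *
go(L(-50,-125,92),RD);go(L(-50,-125,180),RD)
E
```

```text
t: 13.45
tool_pos: [0.4249, -0.0682, 0.0946]
tool_rot: [0.235, 3.128, -0.006]
contact_force: [-0.1, 0.4, 0.2]
opening: -0.0
grip_force: 0.0
offset [  0.694 -13.789   2.601] rot [-0.004  0.005 -0.003] t 13.45 q [-0.331 -0.317  2.184 -0.003  1.27  -1.751]
offset [  0.265 -14.106 -85.397] rot [-0.004  0.005 -0.003] t 13.45 q [-0.331 -0.317  2.184 -0.003  1.27  -1.751]
```

Push a little further, then rise and look.

```bash
python3 -m handwheel '[{"gripper":1,"offset":[1,-10,2],"rotation":[0,0,0]},{"gripper":1,"offset":[1,-20,2],"rotation":[0,0,0]},{"gripper":1,"offset":[1,-20,2],"rotation":[0,0,0]},{"gripper":1,"offset":[1,-20,-10],"rotation":[0,0,0]},{"gripper":0,"offset":[1,-15,-50],"rotation":[0,0,0]},{"gripper":-1,"offset":[1,0,-90],"rotation":[0,0,0]},{"gripper":-1,"offset":[-10,20,-110],"rotation":[0,0,0]},{"gripper":-1,"offset":[-30,40,-120],"rotation":[0,0,0]}]'
python3 - <<'E'
from m import *
a,_=snap("scene","s5");b,d=snap("wrist","w5")
A=cv2.resize(a[140:260,310:440],None,fx=3,fy=3,interpolation=cv2.INTER_CUBIC)
W=np.zeros((400,800,3),np.uint8);W[:360,:390]=A;W[:,392:]=b[:,100:508];cv2.imwrite("pics/c5.png",W[:,:,::-1])
print(proj(d,[L(0,-70,127),L(0,-70,150)]),proj(cam("s5"),L(0,-70,150)))
go(L(0,-70,190),RD);go(L(0,-70,108),RD)
E
```

```text
t: 14.45
tool_pos: [0.4609, -0.0301, 0.2157]
tool_rot: [0.233, 3.127, -0.006]
contact_force: [-0.2, 0.8, -1.1]
opening: 0.0721
grip_force: 0.0
[[316.412 228.007]
 [315.922 239.474]] [[384.491 168.587]]
offset [-18.346  -2.343  25.525] rot [-0.002  0.006  0.   ] t 14.55 q [-0.224 -0.348  1.998 -0.002  1.485 -1.648]
offset [-17.835  -2.141 107.524] rot [-0.002  0.006  0.   ] t 14.55 q [-0.224 -0.348  1.998 -0.002  1.485 -1.648]
```

View pics/c5.png

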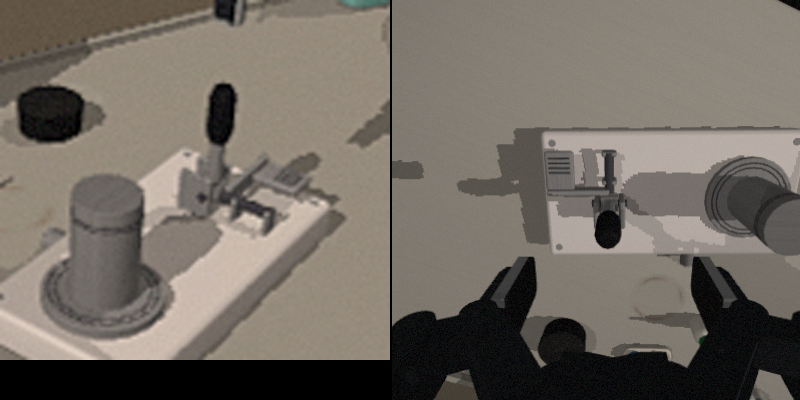

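The catch lies flat (tab grille at (559,170) in the right half). The beaker stands squarely on its ring, and the lever top matches the prediction. Now I go down and grip the lever.

```bash
python3 -m handwheel '[{"gripper":-1,"offset":[-10,-1,5],"rotation":[0,0.006,0]},{"gripper":-1,"offset":[-18,-2,26],"rotation":[0,0.006,0]},{"gripper":-1,"offset":[-18,-2,55],"rotation":[0,0.006,0]},{"gripper":-1,"offset":[-18,-2,85],"rotation":[0,0.006,0]},{"gripper":-1,"offset":[-18,-2,108],"rotation":[0,0.006,0]},{"gripper":-1,"offset":[-18,-2,108],"rotation":[0,0.006,0]},{"gripper":0.3,"offset":[-18,-2,108],"rotation":[0,0.006,0]},{"gripper":1,"offset":[-18,-2,108],"rotation":[0,0.006,0]}]' 50
python3 -m handwheel '[{"gripper":1,"offset":[0,0,0],"rotation":[0,0,0]},{"gripper":1,"offset":[0,0,0],"rotation":[0,0,0]},{"gripper":1,"offset":[0,0,0],"rotation":[0,0,0]},{"gripper":1,"offset":[0,0,0],"rotation":[0,0,0]},{"gripper":1,"offset":[0,0,0],"rotation":[0,0,0]},{"gripper":1,"offset":[0,0,0],"rotation":[0,0,0]},{"gripper":1,"offset":[0,0,0],"rotation":[0,0,0]},{"gripper":1,"offset":[0,0,0],"rotation":[0,0,0]}]' 50
python3 - <<'E'
from m import *
for a in (.2,.4,.55,.7,.75):
  go(L(-72*np.sin(a),-70,55-19+72*np.cos(a)),RD)
E
```

```text
t: 15.55
tool_pos: [0.4782, -0.0363, 0.106]
tool_rot: [-0.235, -3.131, 0.005]
contact_force: [-0.2, 0.2, -0.9]
opening: 0.0514
grip_force: 0.0
t: 16.55
tool_pos: [0.4779, -0.0359, 0.1056]
tool_rot: [-0.234, -3.13, 0.003]
contact_force: [-1.0, 0.6, 5.7]
opening: 0.0205
grip_force: 49.1
offset [12.696  1.422 -0.97 ] rot [-0.002 -0.003 -0.003] t 16.55 q [-0.229 -0.189  2.06  -0.003  1.273 -1.649]
offset [26.418  1.389  3.318] rot [-0.002 -0.003 -0.003] t 16.55 q [-0.229 -0.189  2.06  -0.003  1.273 -1.649]
offset [35.999  1.37   8.279] rot [-0.002 -0.003 -0.003] t 16.55 q [-0.229 -0.189  2.06  -0.003  1.273 -1.649]
offset [44.732  1.358 14.617] rot [-0.002 -0.003 -0.003] t 16.55 q [-0.229 -0.189  2.06  -0.003  1.273 -1.649]
offset [47.419  1.355 17.012] rot [-0.002 -0.003 -0.003] t 16.55 q [-0.229 -0.189  2.06  -0.003  1.273 -1.649]
```

```bash
python3 -m handwheel '[{"gripper":1,"offset":[7,0,0.4],"rotation":[0,0,0]},{"gripper":1,"offset":[14,0,1.4],"rotation":[0,0,0]},{"gripper":1,"offset":[21,0,3],"rotation":[0,0,0]},{"gripper":1,"offset":[28,0,5.7],"rotation":[0,0,0]},{"gripper":1,"offset":[35,0,9],"rotation":[0,0,0]},{"gripper":1,"offset":[41,0,12.5],"rotation":[0,0,0]},{"gripper":1,"offset":[46,0,16],"rotation":[0,0,0]},{"gripper":1,"offset":[47,0,17],"rotation":[0,0,0]}]'
python3 -m handwheel '[{"gripper":1,"offset":[0,0,0],"rotation":[0,0,0]},{"gripper":1,"offset":[0,0,0],"rotation":[0,0,0]},{"gripper":1,"offset":[0,0,0],"rotation":[0,0,0]},{"gripper":1,"offset":[0,0,0],"rotation":[0,0,0]},{"gripper":1,"offset":[0,0,0],"rotation":[0,0,0]},{"gripper":1,"offset":[0,0,0],"rotation":[0,0,0]},{"gripper":1,"offset":[0,0,0],"rotation":[0,0,0]},{"gripper":1,"offset":[0,0,0],"rotation":[0,0,0]}]'
python3 - <<'E'
from m import *
a,_=snap("scene","s6");b,_=snap("top","t6");c,_=snap("wrist","w6")
W=np.zeros((600,800,3),np.uint8);W[:360,:390]=cv2.resize(a[140:260,310:440],None,fx=3,fy=3,interpolation=cv2.INTER_CUBIC)
W[:400,392:]=c[:,100:508];W[400:600,:300]=cv2.resize(b[200:300,270:420],None,fx=2,fy=2);cv2.imwrite("pics/c6.png",W[:,:,::-1])
for g in(.55,.7): print(proj(cam("s6"),[L(-95*np.sin(g),-70,55+95*np.cos(g)),L(-60*np.sin(g),-70,55+60*np.cos(g))]),proj(cam("w6"),L(-95*np.sin(g),-70,55+95*np.cos(g))))
E
```

```text
t: 17.55
tool_pos: [0.4349, -0.0298, 0.0922]
tool_rot: [0.234, 3.126, -0.006]
contact_force: [1.6, 1.0, 15.6]
opening: 0.0205
grip_force: 48.2
t: 18.55
tool_pos: [0.4352, -0.0298, 0.0924]
tool_rot: [0.234, 3.126, -0.006]
contact_force: [2.9, 2.0, 15.5]
opening: 0.0205
grip_force: 48.3
[[402.769 180.459]
 [394.287 189.043]] [[323.536 306.48 ]]
[[406.852 185.218]
 [396.78  191.971]] [[323.462 269.78 ]]
```

View pics/c6.png

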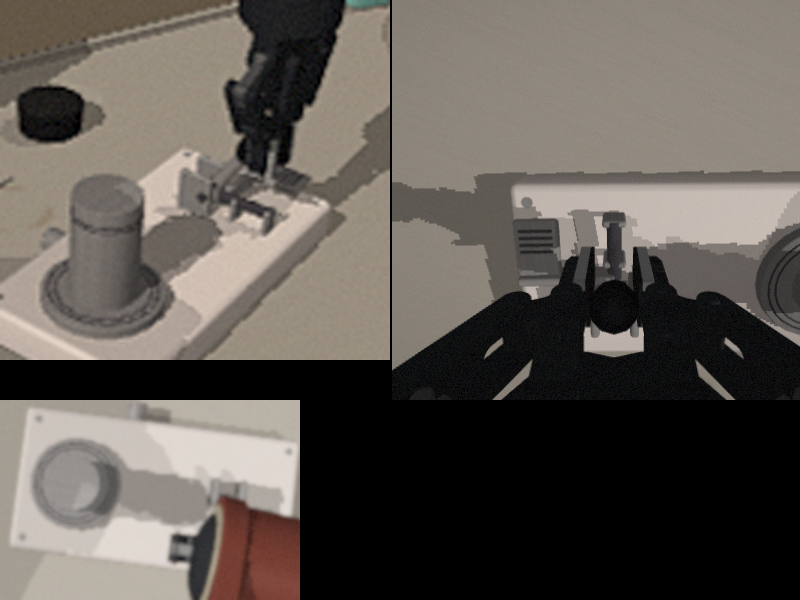

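The lever top's disc is centred at about (321,305), which implies only about 0.56 rad. I keep pulling until it meets the stop.

```bash
python3 -m handwheel '[{"gripper":1,"offset":[3,0,0],"rotation":[0,-0.03,0]},{"gripper":1,"offset":[6,0,0],"rotation":[0,-0.06,0]},{"gripper":1,"offset":[9,0,1],"rotation":[0,-0.1,0]},{"gripper":1,"offset":[12,0,1],"rotation":[0,-0.13,0]},{"gripper":1,"offset":[14,0,2],"rotation":[0,-0.15,0]},{"gripper":1,"offset":[14,0,2],"rotation":[0,-0.15,0]},{"gripper":1,"offset":[14,0,2],"rotation":[0,-0.15,0]},{"gripper":1,"offset":[14,0,2],"rotation":[0,-0.15,0]}]'
python3 - <<'E'
from m import *
c,d=snap("wrist","w7")
for g in(.4,.55,.62,.7): print(g,proj(d,[L(-95*np.sin(g),-70,55+95*np.cos(g)),L(-95*np.sin(g)-11*np.cos(g),-70,55+95*np.cos(g)-11*np.sin(g))]).ravel())
cv2.imwrite("pics/c7.png",cv2.resize(c[150:400,200:450],None,fx=2.3,fy=2.3)[:,:,::-1])
E
```

```text
t: 19.7
tool_pos: [0.423, -0.028, 0.0871]
tool_rot: [0.223, 2.968, -0.023]
contact_force: [34.8, -4.7, -21.9]
opening: 0.0195
grip_force: 49.8
0.4 [323.562 389.061 323.537 362.791]
0.55 [323.518 353.567 323.476 325.523]
0.62 [323.49  336.355 323.441 308.214]
0.7 [323.453 316.673 323.398 288.964]
```

View pics/c7.png

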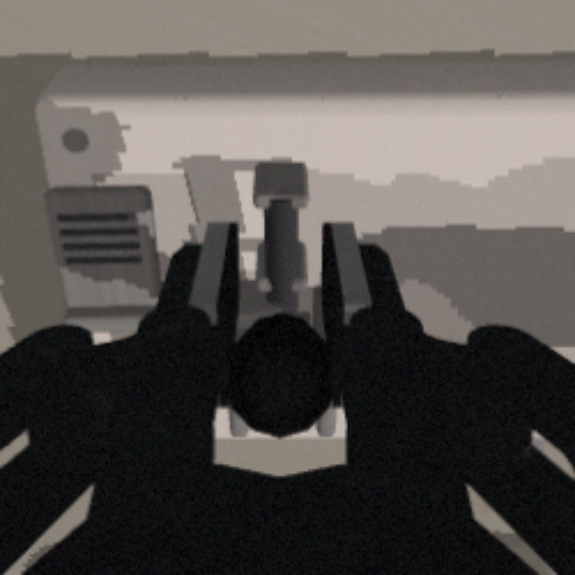

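The disc's front edge is at row 286, against 289 predicted for 0.70 rad, and the pull force has risen to 35 N, so the lever is at its stop. I ease off slightly.

```bash
python3 -m handwheel '[{"gripper":1,"offset":[-1,0,0],"rotation":[0,0,0]},{"gripper":1,"offset":[-1.5,0,0],"rotation":[0,0,0]},{"gripper":1,"offset":[-1.5,0,-0.5],"rotation":[0,0,0]},{"gripper":1,"offset":[-1.5,0,-0.5],"rotation":[0,0,0]},{"gripper":1,"offset":[-1.5,0,-0.5],"rotation":[0,0,0]},{"gripper":1,"offset":[-1.5,0,-0.5],"rotation":[0,0,0]},{"gripper":1,"offset":[-1.5,0,-0.5],"rotation":[0,0,0]},{"gripper":1,"offset":[-1.5,0,-0.5],"rotation":[0,0,0]}]'
python3 - <<'E'
from m import *
o=ctrl.get_obs(); print(o["contact_force"],o["grip_force"],o["tool_pos"])
if 3<o["contact_force"][0]<45 and o["grip_force"]>20: print(ctrl.finish_job())
E
```

```text
t: 20.75
tool_pos: [0.423, -0.028, 0.0871]
tool_rot: [0.223, 2.972, -0.022]
contact_force: [28.1, -3.4, -19.7]
opening: 0.0197
grip_force: 50.3
[ 28.147  -3.376 -19.744] 50.33123128116131 [ 0.423 -0.028  0.087]
the job is handed in; nothing more can be done
None
```

I handed the job in at about 21 s with the beaker seated mouth down on the drain ring, the catch flat open and the lever held at its stop with about 28 N of pull; the judge returned no verdict.

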